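File the top edge of a fired clay slab

TASK

Pick up the flat file by its wooden grip and file the top edge of the clay slab that stands in the sliding holder: two forward strokes (away from the robot, towards the holder's end stop), each square across the middle of the edge, lightly pressed, running from near the file's front end to near its rear end, and the file lifted clear of the edge before every return, so that the slab is never dragged back off its stop. Then lay the file down on its steel sole on the bare table, beside the holder and clear of everything, and let go; leave the other things where they are.

Things in the scene. Friction and masses are not known exactly. Their poses are not given: they have to be found in the camera images.
- file_grip (a point): The file's grip: an upright wooden rib, 110 mm long, 22 mm wide, standing 8 to 60 mm above the sole of the file, a dark steel plate 180 x 34 x 8 mm; loose, about 0.35 kg, lying sole down left or right of the holder. This point is in the middle of the rib's length, 40 mm above the sole. x runs along the file, y across it (the way to grip it), z up; both ends are alike.
- file_sole (a point): The centre of the file's sole (underside), 40 mm straight below file_grip; same axes.
- edge (a point): Middle of the top edge of the terracotta slab, which stands upright across a wooden block in the low plywood holder: slab 96 mm long (y), 10 mm thick (x), its top edge about 113 mm above the table and 54 mm above the block. x points forwards, away from the robot, towards the holder's end stop (direction of the filing strokes); y along the edge, z up. All else of the holder is lower than 60 mm.
- slab: The terracotta slab itself, origin at the middle of its foot, 78 mm below the top edge; same axes as edge. The slab is sprung in its block: pressed from above it sinks up to 12 mm, beginning at about 1.3 N and growing 0.5 N per mm (5 mm is a good filing pressure), and rises again when freed.
- carriage (a joint): Position of the sliding block that carries the slab, m: 0 = against its end stop (as at the start), growing up to 0.04 as it slides back towards the robot. It slides very easily (0.5 N): forward strokes hold it against the stop, a file dragged back pulls it off.
- file: The same file, origin at the centre of its sole.
- jig: The holder's fixed plywood base, 220 x 130 mm, reaching 90 mm towards the robot and 130 mm away from it from its origin, which lies on the table below the slab; x forwards along the slide. The end stop, 25 mm thick and 55 mm high, stands just behind the sliding block.
- float: Bystander: wooden smoothing float, board 170 x 75 x 14 mm with a round knob on top, 60 mm high in all; on the other side of the holder from the file. Origin under its centre, x along it.
- bowl: Bystander: white bowl, 120 mm wide, 50 mm high; origin under its centre.
- pot: Bystander: blue pot 92 mm wide with tools standing in it, up to 205 mm high; origin under its centre.
- needle: Bystander: needle tool with a white handle, 140 mm long, lying on the table near the robot; origin about the middle of its handle.
There are look-alikes about, which are no part of the job. There is more than one size of the file; the job needs the largest.

How it is judged:
By the outcome, as a careful person would: the job done as asked, in the order asked, and still so for the second after the job is handed in, with the robot touching nothing.
It also fails if it takes over 54 s, if anything falls off the work surface, if the arm or the gripper's body presses on something with over 40 N, if the wrist force passes 120 N, or if a joint passes its speed limit or range.

ROBOT

A 7-joint arm with a two-finger parallel gripper is mounted at the origin on the work surface. World frame = base frame: x ahead of the robot, y to its left, z up, the work surface at z = 0. Lengths are in mm, angles in rad, forces in N, time in s.
With the tool pointing down it reaches from about 400 to 875 mm from the base axis. Payload 4.4 kg.
Tool frame: the origin (TCP) lies at the very end of the fingers, on their centre line; the grasp point (between the pads) lies 19 mm behind it; y points along the fingers, z is the direction in which the jaws open and shut, and the axes are right-handed (so a half turn about y gives the same grasp; the last joint's range is limited). The gripper opens to 85 mm and grips with 20 to 120 N. Pads are 22 mm wide; open, the fingers measure 114 mm over their backs; the gripper's body (76 mm by 85 mm) begins 54 mm behind the grasp point. The pads swing forward as they close: fully open they stand 13 mm farther back than shut.
Start: joints at [1.154, 0.628, 0.038, 1.517, -0.027, 0.996, -0.02], TCP at [223.4, -610.418, 231.313] pointing down, gripper open.
Joint ranges: [-3.06, 3.06], [-0.37, 2.12], [-1.25, 1.32], [0.18, 2.47], [-1.1, 4.24], [0.23, 1.98], [-2.94, 2.94]. Speed limits (rad/s): [2.57, 2.57, 3.14, 3.14, 3.14, 3.14, 3.14].

INTERFACE

Orientations are given as [roll, pitch, yaw] about the fixed x, y, z axes, in that order (R = Rz(yaw) Ry(pitch) Rx(roll)).
In Python, from cell import ctrl, imaging, finish_job gives the robot as it stands.
- The arm moves only by the shell command python3 -m inch 'ROWS'. ROWS is JSON, one flat list of numbers, 7 for each row, row after row: the opening, from 0 (shut) to 1 (fully open), then the shift along the tool's x, y, z in cm, then the turn, a rotation vector about the tool's x, y, z in degrees. A call has 1 to 12 rows; each row is the pose to reach, as a shift and turn from the pose commanded when the call began, along the tool's axes at that moment; what a row does not reach only later rows make up. A row lasts 1/10 s, in which the tool goes at most 50 mm and 8.59 degrees, less where a joint would pass 70% of its speed; a pose out of reach is approached as far as the arm can. A call with a gripper value outside its range is refused whole. The fingers move at their own pace and stop on an object; the grip force is fixed at half the most. Time passes only in rows, so rows that repeat a pose let the fingers close. It gives the time, the measured TCP pose, the force and the opening at its end, in the units of the state.
- ctrl.read_state(): the state, without advancing time (a new reading comes with each control period).
- imaging.get_image(name): name is "scene" or "top" or "wrist"; returns a dict with "img" (384x512x3 uint8, red, green, blue), "fx", "fy", "cx", "cy" (pixels), "R" (3x3) and "t" (3): a world point X has camera coordinates R X + t. Camera axes: x right, y down, z forward; pixel columns grow to the right and rows downward; lengths in mm; the calibration is good to about 2 mm. The wrist camera is an equidistant fisheye: a pixel r from the principal point sees the ray r / f radians off the axis. A picture is of the moment at which its call begins. There is no depth.
- finish_job(): hands the job in, once; it reports no verdict.
The state is a dict: "clock": time; "qpos": joint angles; "qd": joint speeds; "tau": joint torques, N m; "eef_pos": TCP position; "tool_rot": TCP orientation; "force": force on the tool from outside, world axes, zero at the start; "torque": the same for the moment, N m; "width": finger opening in mm.
Only numpy, scipy, OpenCV 4.12 (cv2) and the standard library are available. Lean on these libraries where they do the work, as an engineer would, in place of code of your own. Each camera call takes 0.05 s, during which the arm holds its last target.

## Working session

There is one attempt and no reset: what is moved stays moved. The work goes in short steps, Python scripts to look and compute and a shell command to move; the robot and the scene stay as the last step left them, time stands still between calls to the robot, and variables do not carry over. Pictures are saved under pics/ and viewed, and the job is handed in when it is done.

```bash
ls; mkdir -p pics
python3 - <<'E'
from cell import ctrl, imaging
import cv2
s=ctrl.read_state()
print(s)
for n in ["scene","top","wrist"]:
    d=imaging.get_image(n)
    print(n,d["fx"],d["fy"],d["cx"],d["cy"],d["R"],d["t"])
    cv2.imwrite(f"pics/{n}0.png",d["img"][:,:,::-1])
    import pickle; pickle.dump(d,open(f"{n}0.pkl","wb"))
E
```

```text
pics
{'clock': 0.0, 'qpos': array([ 1.15420001,  0.62932083,  0.03848637,  1.51840101, -0.02701243,
        0.99627181, -0.01999841]), 'qd': array([-8.02886598e-05, -6.95914344e-04,  9.30002437e-05, -2.63692768e-05,
        3.75972730e-04,  1.72011986e-03, -1.72189579e-04]), 'tau': array([-1.44388039e-03, -5.63405585e+01,  1.22609507e+00, -1.93451393e+01,
        1.11479365e-02,  1.04297628e-02,  1.14414600e-06]), 'eef_pos': array([ 223.15841275, -609.81965792,  230.39572812]), 'tool_rot': array([-1.57267767e+00, -3.97690614e-05, -2.79083815e+00]), 'force': array([ 0.12370899,  0.23832468, -0.46893169]), 'torque': array([ 0.026626  , -0.00883389, -0.00541758]), 'width': 85.39209382498906}
scene 351.04611647396587 351.04611647396587 258.4070207579715 194.1527580822123 [[-0.87243024  0.48872759  0.00328888]
 [ 0.34722396  0.62453903 -0.69956167]
 [-0.34394912 -0.60917678 -0.71456466]] [ 455.68911658 -124.92210243 1125.49027824]
top 465.42233928141246 465.42233928141246 251.4694545829903 181.04523287807186 [[ 0.01151033 -0.99975212  0.01905798]
 [-0.99095221 -0.01395365 -0.1334879 ]
 [ 0.13372074 -0.01734906 -0.99086718]] [ -11.14911211  510.69517578 1120.62749626]
wrist 297.3186396354542 297.3186396354542 253.5057317811896 191.90849820404435 [[ 0.34270069 -0.9394419  -0.00227136]
 [-0.90489516 -0.33074605  0.26790258]
 [-0.25243015 -0.08975506 -0.96344333]] [-648.36941984  -33.82016552  378.2639955 ]
```

View pics/scene0.png

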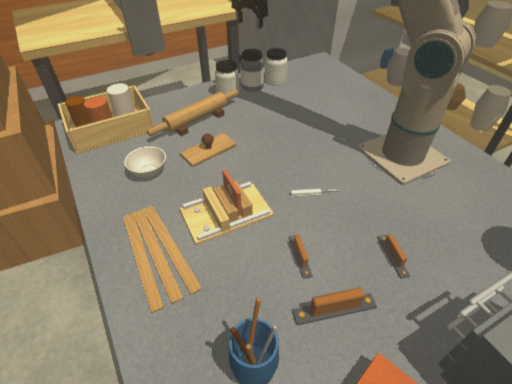

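View pics/top0.png

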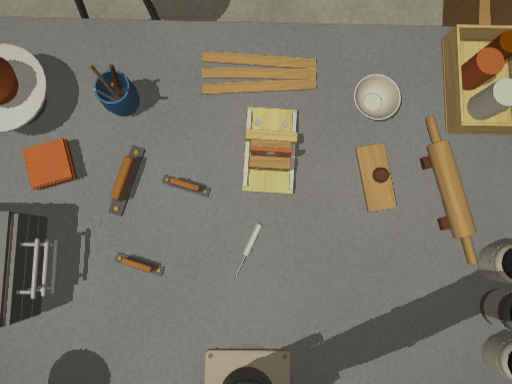

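View pics/wrist0.png

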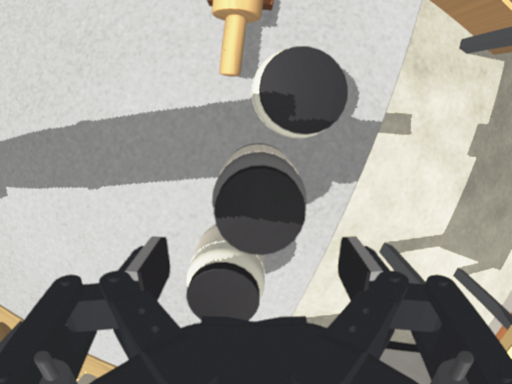

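The scene and top views show three files:
- **A:** top (127,180), scene (335,304).
- **B:** top (187,185), scene (301,256).
- **C:** top (140,264), scene (395,255).

A is clearly the largest. I'll confirm that and take pixel positions from enlarged crops.

Run:
```python
import cv2
t=cv2.imread("pics/top0.png"); s=cv2.imread("pics/scene0.png")
def crop(im,x,y,w,h,k,n): cv2.imwrite(n,cv2.resize(im[y:y+h,x:x+w],None,fx=k,fy=k,interpolation=cv2.INTER_CUBIC))
crop(t,90,135,130,90,6,"pics/tf.png"); crop(s,285,230,130,95,6,"pics/sf.png")
crop(t,230,95,80,110,5,"pics/tj.png"); crop(s,170,165,110,80,7,"pics/sj.png")
```

```text
(no output)
```

View pics/tf.png

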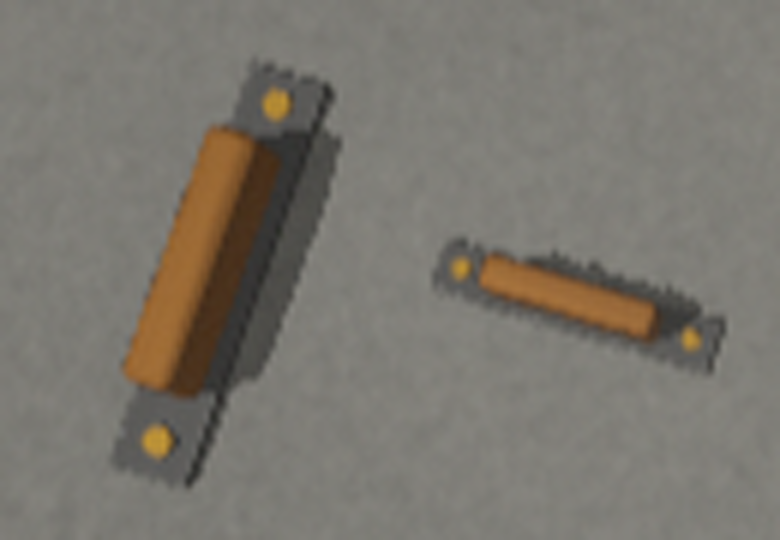

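View pics/sf.png

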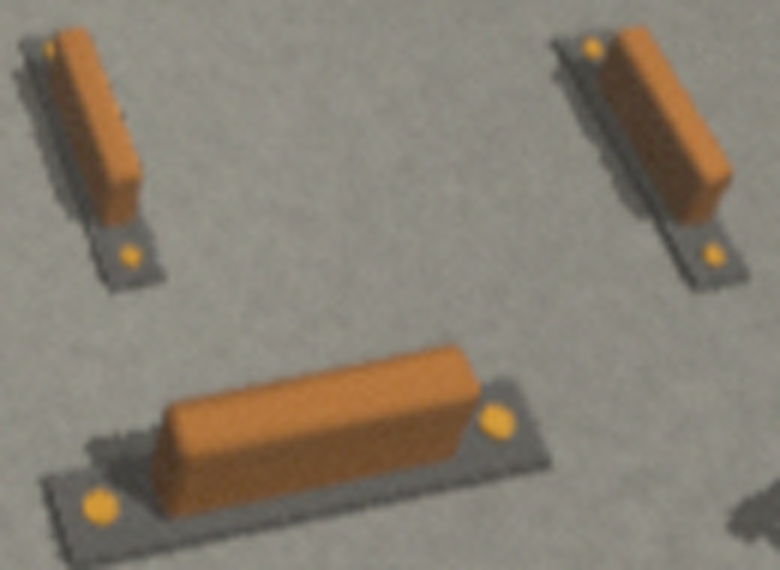

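View pics/tj.png

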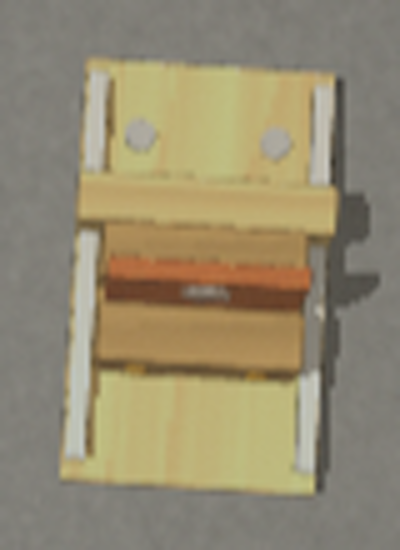

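View pics/sj.png

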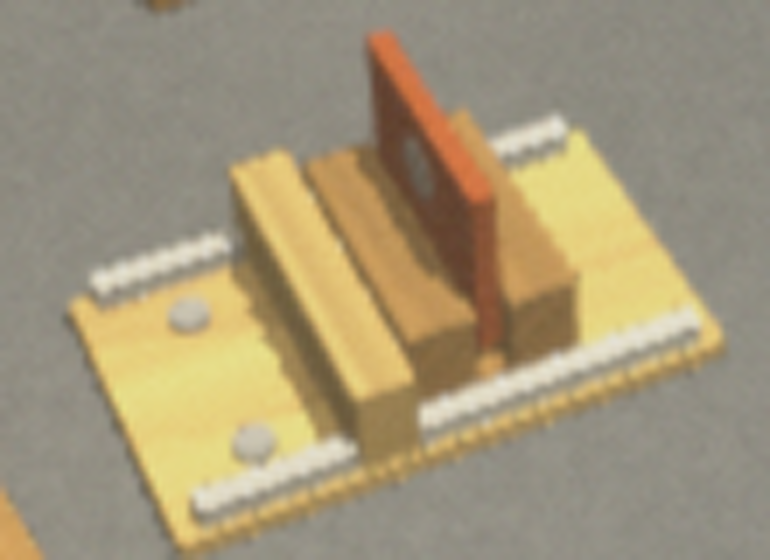

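Confirmed: A is about twice the size of B and C. In the crops its brass studs are at top (277,104) and (157,441), and at scene (101,507) and (498,422). The slab's top edge runs in the top crop from (108,271) to (308,279), and in the scene crop from (484,199) to (382,35). Next I'll triangulate these.

```bash
cat > h.py <<'E'
import numpy as np,pickle,cv2
from scipy.spatial.transform import Rotation as Ro
T=pickle.load(open("top0.pkl","rb"));S=pickle.load(open("scene0.pkl","rb"))
def ray(d,p):
    v=np.array([(p[0]-d["cx"])/d["fx"],(p[1]-d["cy"])/d["fy"],1]);R=np.array(d["R"]);c=-R.T@d["t"];v=R.T@v
    return c,v/np.linalg.norm(v)
def fray(d,p):
    q=np.array([p[0]-d["cx"],p[1]-d["cy"]])/d["fx"];th=np.hypot(*q);R=np.array(d["R"])
    v=np.r_[q/th*np.sin(th),np.cos(th)];return -R.T@d["t"],R.T@v
def tri(rs):
    A=sum(np.eye(3)-np.outer(v,v) for c,v in rs);b=sum((np.eye(3)-np.outer(v,v))@c for c,v in rs)
    x=np.linalg.solve(A,b);return x,[np.linalg.norm(np.cross(x-c,v)) for c,v in rs]
def onz(r,z): return r[0]+r[1]*(z-r[0][2])/r[1][2]
E
python3 - <<'E'
from h import *
np.set_printoptions(precision=1,suppress=True)
tc=lambda p,o,k:(( p[0]+.5)/k-.5+o[0],(p[1]+.5)/k-.5+o[1])
tf=lambda x,y:ray(T,tc((x,y),(90,135),6)); sf=lambda x,y:ray(S,tc((x,y),(285,230),6))
tj=lambda x,y:ray(T,tc((x,y),(230,95),5)); sj=lambda x,y:ray(S,tc((x,y),(170,165),7))
P={}
for n,a,b,z in [("studfar",tf(277,104),sf(101,507),8),("studnear",tf(157,441),sf(498,422),8),("ribfar",tf(231,133),sf(181,430),60),("ribnear",tf(148,380),sf(469,370),60),
 ("edgeL",tj(108,271),sj(484,199),113),("edgeR",tj(308,279),sj(382,35),113),
 ("jig +x+y",tj(88,60),sj(185,548),6),("jig +x-y",tj(334,75),sj(72,305),6),("jig -x-y",tj(315,490),sj(585,130),6),("jig -x+y",tj(62,476),sj(722,340),6)]:
    x,e=tri([a,b]);P[n]=x;print(n,x,np.array(e),onz(a,z),onz(b,z))
for a,b in [("studfar","studnear"),("ribfar","ribnear"),("edgeL","edgeR"),("jig +x+y","jig -x+y"),("jig +x-y","jig -x-y"),("jig +x+y","jig +x-y"),("jig -x+y","jig -x-y")]:
    d=P[a]-P[b];print(a,b,(P[a]+P[b])/2,np.linalg.norm(d),np.degrees(np.arctan2(d[1],d[0])))
E
```

```text
studfar [583.5 291.3  10.1] [1.6 1.6] [585.1 290.7   8. ] [581.5 291.6   8. ]
studnear [440.  334.7  10.7] [1.7 1.7] [441.2 334.1   8. ] [437.2 335.1   8. ]
ribfar [561.6 298.4  58. ] [2.1 2.1] [562.7 296.5  60. ] [560.9 300.5  60. ]
ribnear [460.8 327.7  55.7] [2.2 2.2] [461.8 324.8  60. ] [461.6 330.6  60. ]
edgeL [576.6  -1.7 110.1] [0.1 0.1] [576.1  -1.7 113. ] [577.7   1.  113. ]
edgeR [572.7 -94.5 112.4] [1.4 1.4] [573.7 -95.2 113. ] [572.  -92.8 113. ]
jig +x+y [707.1   9.3   8.6] [1.9 1.9] [709.7   8.2   6. ] [705.2   8.7   6. ]
jig +x-y [ 701.2 -118.6   10. ] [1.6 1.6] [ 703.8 -119.9    6. ] [ 699.3 -121.1    6. ]
jig -x-y [ 483.3 -107.3   11.9] [3.2 3.2] [ 486.5 -109.9    6. ] [ 478.1 -110.5    6. ]
jig -x+y [490.6  19.3   9.9] [1.1 1.1] [491.9  18.6   6. ] [487.9  17.2   6. ]
studfar studnear [511.7 313.   10.4] 149.93512108542168 -16.83282040474121
ribfar ribnear [511.2 313.   56.8] 104.98936881487147 -16.194571077681115
edgeL edgeR [574.6 -48.1 111.2] 92.91251201861262 87.60103768846767
jig +x+y jig -x+y [598.9  14.3   9.3] 216.79169466954446 -2.6554527598028725
jig +x-y jig -x-y [ 592.2 -113.    11. ] 218.24163141222752 -2.959012299416491
jig +x+y jig +x-y [704.2 -54.7   9.3] 128.00314284764673 87.34648959666994
jig -x+y jig -x-y [486.9 -44.   10.9] 126.8634494384057 86.6950364941567
```

```bash
cat >> h.py <<'E'
def Rdown(yawdeg): return Ro.from_euler("xyz",[-90,0,yawdeg],degrees=True)
def rel(p0,R0,p1,R1):
    s=R0.inv().apply(np.array(p1)-p0)/10;r=(R0.inv()*R1).as_rotvec(degrees=True)
    return np.round(s,2),np.round(r,1)
E
python3 - <<'E'
from h import *
R0=Ro.from_euler("xyz",[-np.pi/2,0,-2.79083815])
print(rel([223.4,-610.418,231.313],R0,[480,-250,230],Rdown(-100)))
print(rel([480,-250,230],Rdown(-100),[512,313,180],Rdown(-16.8)))
E
```

```text
(array([-36.48,   0.13, -25.03]), array([ -0. , -59.9,   0. ]))
(array([-56.  ,   5.  ,  -6.63]), array([  0. , -83.2,   0. ]))
```

```bash
python3 -m inch '[1,-3.6,0,-2.5,0,-6,0, 1,-7.3,0,-5,0,-12,0, 1,-11,0,-7.5,0,-18,0, 1,-14.6,0,-10,0,-24,0, 1,-18.3,0,-12.5,0,-30,0, 1,-22,0,-15,0,-36,0, 1,-25.6,0,-17.5,0,-42,0, 1,-29.2,0,-20,0,-48,0, 1,-32.9,0,-22.5,0,-54,0, 1,-36.5,0,-25,0,-60,0, 1,-36.5,0,-25,0,-60,0]'
python3 - <<'E'
from cell import ctrl
s=ctrl.read_state();print(s)
E
```

```text
clock: 1.25
eef_pos: [484.6, -243.0, 231.6]
tool_rot: [-1.568, 0.005, -1.731]
force: [0.1, 0.5, 0.4]
width: 85.5
{'clock': 1.25, 'qpos': array([ 0.60696676,  0.48353505, -0.27943468,  1.81556287,  0.16270893,
        0.86334868,  0.09178075]), 'qd': array([ 0.06234875, -0.0028017 ,  0.09918313,  0.01414403,  0.03155277,
        0.01744565, -0.00448271]), 'tau': array([-2.47065565e-01, -4.54864919e+01, -2.37845778e+00, -1.73597896e+01,
        4.52396215e-02, -2.74966710e-02,  3.11202707e-02]), 'eef_pos': array([ 484.56661646, -243.0376586 ,  231.56968127]), 'tool_rot': array([-1.56801342,  0.00469605, -1.73113603]), 'force': array([0.0750353 , 0.47010832, 0.37157886]), 'torque': array([-0.06091305,  0.051115  , -0.01901564]), 'width': 85.4547734809894}
```

```bash
python3 -m inch '[1,-4.7,0,-0.55,0,-7,0, 1,-9.3,0,-1.1,0,-14,0, 1,-14,0,-1.65,0,-21,0, 1,-18.7,0.5,-2.2,0,-28,0, 1,-23.3,1,-2.8,0,-35,0, 1,-28,1.5,-3.3,0,-42,0, 1,-32.7,2.2,-3.9,0,-49,0, 1,-37.3,3,-4.4,0,-56,0, 1,-42,3.7,-5,0,-63,0, 1,-46.7,4.4,-5.5,0,-70,0, 1,-51.3,5,-6.1,0,-77,0, 1,-56,5,-6.6,0,-83.2,0]';  python3 -m inch '[1,0,0,0,0,0,0,1,0,0,0,0,0,0,1,0,0,0,0,0,0]'
python3 - <<'E'
from cell import ctrl,imaging
import pickle,cv2
d=imaging.get_image("wrist");pickle.dump(d,open("w1.pkl","wb"));cv2.imwrite("pics/w1.png",d["img"][:,:,::-1])
s=ctrl.read_state();print(s["qpos"],s["eef_pos"],s["tool_rot"])
E
```

```text
clock: 2.45
eef_pos: [511.2, 313.3, 180.1]
tool_rot: [-1.573, 0.001, -0.288]
force: [0.9, 0.1, 0.2]
width: 85.5
clock: 2.75
eef_pos: [511.9, 310.7, 180.9]
tool_rot: [-1.573, -0.0, -0.294]
force: [1.0, -0.3, -1.1]
width: 85.4
[-0.20780297  0.68350468 -0.63180145  1.7054847   0.49083473  0.91772967
  0.23781685] [512.06221594 310.44728628 181.00760814] [-1.57284627e+00 -5.03955047e-04 -2.94413955e-01]
```

View pics/w1.png

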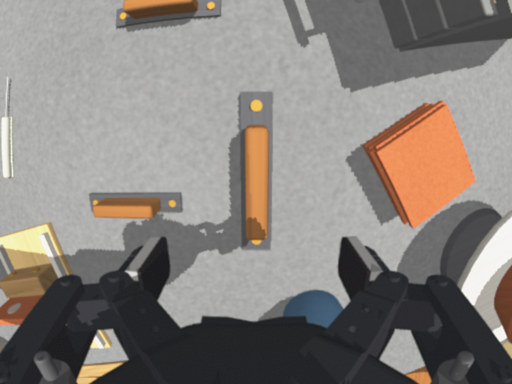

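The wrist view shows the large file upright in the image at column 257. Its studs are at (257,105) and (256,241), and the rib top runs from (257,126) to (257,239). I'll check this against the triangulation.

Run:
```python
from h import *
np.set_printoptions(precision=1,suppress=True)
W=pickle.load(open("w1.pkl","rb"))
im=cv2.cvtColor(W["img"],cv2.COLOR_RGB2BGR)
cv2.imwrite("pics/w1c.png",cv2.resize(im[80:260,210:300],None,fx=3.3,fy=3.3,interpolation=cv2.INTER_CUBIC))
for n,p,z in [("near",(257,105.5),8),("far",(256,241),8),("rib near end",(257,126),60)]: print(n,onz(fray(W,p),z))
tc=lambda p,o,k:(( p[0]+.5)/k-.5+o[0],(p[1]+.5)/k-.5+o[1])
tf=lambda x,y:ray(T,tc((x,y),(90,135),6)); sf=lambda x,y:ray(S,tc((x,y),(285,230),6))
print(tri([fray(W,(257,105.5)),tf(157,441),sf(498,422)]))
print(tri([fray(W,(256,241)),tf(277,104),sf(101,507)]))
```

```text
near [442.1 335.8   8. ]
far [588.  290.7   8. ]
rib near end [460.3 329.8  60. ]
(array([440.9, 335.1,  11.5]), [np.float64(1.4861406606247787), np.float64(1.8404527276209823), np.float64(1.8851058265560097)])
(array([584.3, 291.4,  12.6]), [np.float64(1.4687194477545364), np.float64(1.8037312976749666), np.float64(2.188105706501083)])
```

View pics/w1c.png

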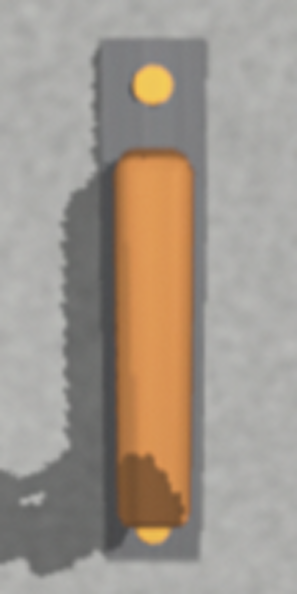

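```bash
python3 -m inch '[1,0,3,0.26,0,0,0, 1,0,6,0.26,0,0,0, 1,0,9,0.26,0,0,0, 1,0,12,0.26,0,0,0, 1,0,13.5,0.26,0,0,0, 1,0,14.5,0.26,0,0,0, 1,0,15.3,0.26,0,0,0, 1,0,16,0.26,0,0,0,1,0,16,0.26,0,0,0,1,0,16,0.26,0,0,0]'
python3 - <<'E'
from cell import ctrl,imaging
import pickle,cv2
d=imaging.get_image("wrist");cv2.imwrite("pics/w2.png",d["img"][:,:,::-1])
s=ctrl.read_state();print(s["qpos"],s["eef_pos"],s["tool_rot"],s["force"])
E
```

```text
clock: 3.8
eef_pos: [512.7, 315.6, 21.9]
tool_rot: [-1.57, -0.001, -0.292]
force: [0.7, 0.2, 0.3]
width: 85.5
[-0.30461687  0.89267711 -0.48299781  1.78862416  0.66395996  0.62735523
  0.09268635] [512.74174897 315.6586706   22.06029816] [-1.56978398e+00 -8.55636098e-04 -2.91502276e-01] [ 0.39416384 -0.20766169  0.31727138]
```

View pics/w2.png

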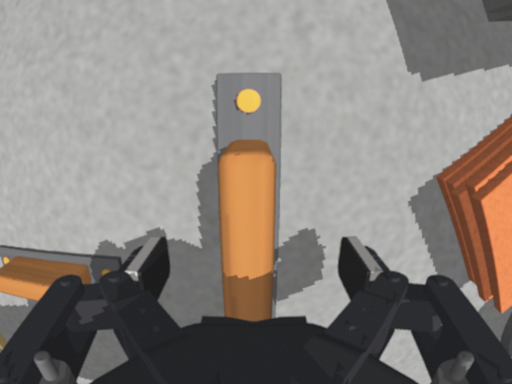

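The rib is at column 248 and the jaw centre at about 254, so I'll shift back 2.5 mm and then close.

```bash
python3 -m inch '[1,0,0.1,-0.25,0,0,0, 1,0,0.1,-0.25,0,0,0, 0.6,0,0.1,-0.25,0,0,0, 0.3,0,0.1,-0.25,0,0,0, 0,0,0.1,-0.25,0,0,0, 0,0,0.1,-0.25,0,0,0, 0,0,0.1,-0.25,0,0,0, 0,0,0.1,-0.25,0,0,0, 0,0,0.1,-0.25,0,0,0]'
python3 - <<'E'
from cell import ctrl,imaging
import pickle,cv2
d=imaging.get_image("wrist");cv2.imwrite("pics/w3.png",d["img"][:,:,::-1])
s=ctrl.read_state();print(s["qpos"],s["eef_pos"],s["tool_rot"],s["force"],s["width"])
E
```

```text
clock: 4.75
eef_pos: [511.7, 313.2, 20.4]
tool_rot: [-1.57, -0.0, -0.291]
force: [-0.6, 0.7, 1.4]
width: 21.5
[-0.30276049  0.89322605 -0.48072861  1.79445529  0.66664049  0.6215813
  0.09176265] [511.69974702 313.16109083  20.43342274] [-1.57025112e+00 -1.56652845e-04 -2.91424380e-01] [0.61170016 0.75482423 1.20426806] 21.30013407110116
```

View pics/w3.png

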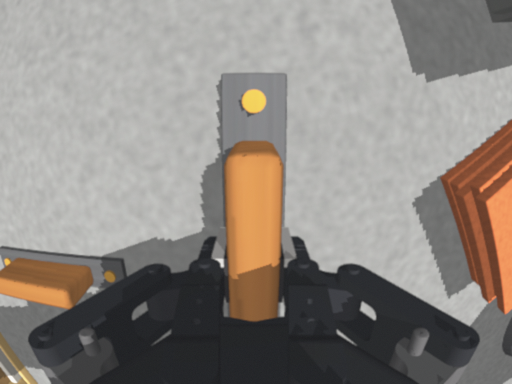

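Gripped: the width is 21.3 mm and the TCP is at 20.4 mm with the sole on the table. Now lift the file and carry it to a hover behind the edge.

```bash
python3 -m inch '[0,0,-1,0,0,0,0, 0,0,-3,0,0,0,0, 0,0,-6,0,0,0,0, 0,0,-9,0,0,0,0, 0,0,-12,0,0,0,0, 0,0,-15,0,0,0,0, 0,0,-16.5,0,0,0,0, 0,0,-17.5,0,0,0,0, 0,0,-18,0,0,0,0, 0,0,-18,0,0,0,0, 0,0,-18,0,0,0,0]'
python3 - <<'E'
from cell import ctrl
from h import *
s=ctrl.read_state();p=s["eef_pos"];print(p,s["tool_rot"],s["force"],s["torque"],s["width"])
print(rel(p,Ro.from_euler("xyz",s["tool_rot"]),[485,-43.8,185],Rdown(-2.7)))
E
```

```text
clock: 5.9
eef_pos: [511.0, 312.3, 199.1]
tool_rot: [-1.573, 0.001, -0.291]
force: [1.3, 0.2, -4.1]
width: 21.7
[511.00879534 312.29074528 199.06949452] [-1.57263234e+00  1.40609777e-03 -2.91461642e-01] [ 1.32231255  0.15406014 -4.07427631] [-0.00773994  0.02412421 -0.02698005] 21.69983025482563
(array([  7.74,   1.46, -34.85]), array([  0.1, -14. ,  -0.1]))
```

```bash
python3 -m inch '[0,0.5,0,-2,0,-1,0, 0,1.3,0.2,-6,0,-2.5,0, 0,2.2,0.4,-10,0,-4,0, 0,3.1,0.6,-14,0,-5.6,0, 0,4,0.8,-18,0,-7.2,0, 0,4.9,1,-22,0,-8.8,0, 0,5.8,1.2,-26,0,-10.5,0, 0,6.7,1.3,-30,0,-12,0, 0,7.3,1.4,-33,0,-13.3,0, 0,7.7,1.4,-34.8,0,-14,0, 0,7.7,1.4,-34.8,0,-14,0, 0,7.7,1.4,-34.8,0,-14,0]';python3 -m inch '[0,0,0,0,0,0,0,0,0,0,0,0,0,0]'
python3 - <<'E'
from cell import ctrl,imaging
import pickle,cv2
from h import *
for n in ["wrist","scene","top"]:
    d=imaging.get_image(n);pickle.dump(d,open(n+"4.pkl","wb"));cv2.imwrite(f"pics/{n}4.png",d["img"][:,:,::-1])
s=ctrl.read_state();p=s["eef_pos"];print(s["qpos"],p,s["tool_rot"],s["force"],s["torque"],s["width"])
im=cv2.imread("pics/scene4.png");cv2.imwrite("pics/scene4c.png",cv2.resize(im[110:260,150:320],None,fx=4.5,fy=4,interpolation=cv2.INTER_CUBIC))
E
```

```text
clock: 7.1
eef_pos: [485.0, -42.5, 185.7]
tool_rot: [-1.57, 0.001, -0.048]
force: [-0.6, 0.7, -3.8]
width: 21.5
clock: 7.3
eef_pos: [485.4, -41.2, 186.3]
tool_rot: [-1.57, -0.0, -0.045]
force: [0.2, -0.1, -3.5]
width: 21.2
[ 0.54580977  0.55964168 -0.75957224  1.99695661  0.53806499  0.7940618
  0.99708225] [485.3862405  -41.79533146 186.37249229] [-1.57069701e+00 -1.20993818e-04 -4.57286829e-02] [ 0.40471346 -0.62500104 -3.3521736 ] [ 0.01599178  0.04631224 -0.0253941 ] 21.532319346031954
```

View pics/wrist4.png

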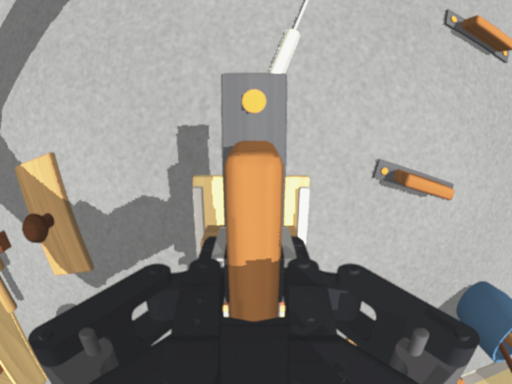

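View pics/scene4c.png

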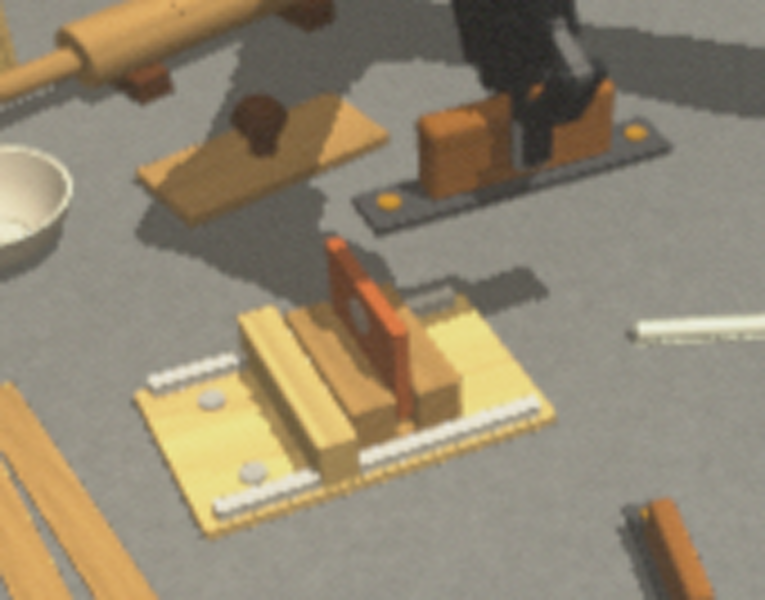

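View pics/top4.png

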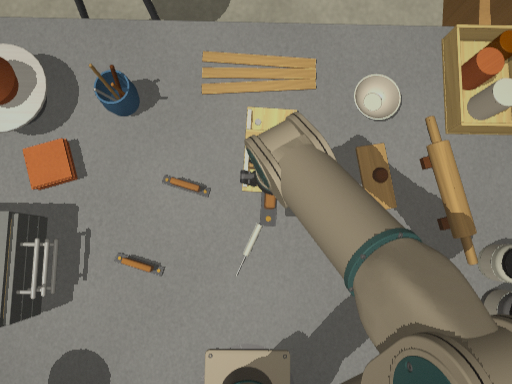

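The file hangs level and centred over the slide. In the scene crop its plate runs (365,215)–(665,140), parallel to the rails. I'll lower it to just above the edge to check the alignment.

```bash
python3 -m inch '[0,0.1,1.2,-0.1,0,0,0, 0,0.2,2.4,-0.15,0,0,0, 0,0.3,3.6,-0.18,0,0,0, 0,0.35,4.4,-0.18,0,0,0, 0,0.35,4.7,-0.18,0,0,0, 0,0.35,4.7,-0.18,0,0,0, 0,0.35,4.7,-0.18,0,0,0]'
python3 - <<'E'
from cell import ctrl,imaging
import pickle,cv2
from h import *
for n in ["wrist","scene"]:
    d=imaging.get_image(n);pickle.dump(d,open(n+"5.pkl","wb"));cv2.imwrite(f"pics/{n}5.png",d["img"][:,:,::-1])
s=ctrl.read_state();p=s["eef_pos"];print(s["qpos"],p,s["tool_rot"],s["force"],s["torque"],s["width"])
im=cv2.imread("pics/scene5.png");cv2.imwrite("pics/scene5c.png",cv2.resize(im[130:240,190:310],None,fx=6,fy=5.4,interpolation=cv2.INTER_CUBIC))
E
```

```text
clock: 8.15
eef_pos: [489.0, -44.4, 139.5]
tool_rot: [-1.571, -0.0, -0.047]
force: [-0.2, 0.2, -4.5]
width: 21.7
[ 0.4972554   0.62901538 -0.69136057  2.03187651  0.62359974  0.69790706
  0.92777592] [489.0932314  -44.48246431 139.72644842] [-1.57080872e+00 -9.94328670e-04 -4.71662685e-02] [-0.05114447  0.08976184 -2.72508668] [-0.01356713 -0.00784487  0.03907429] 21.242445203910897
```

View pics/scene5c.png

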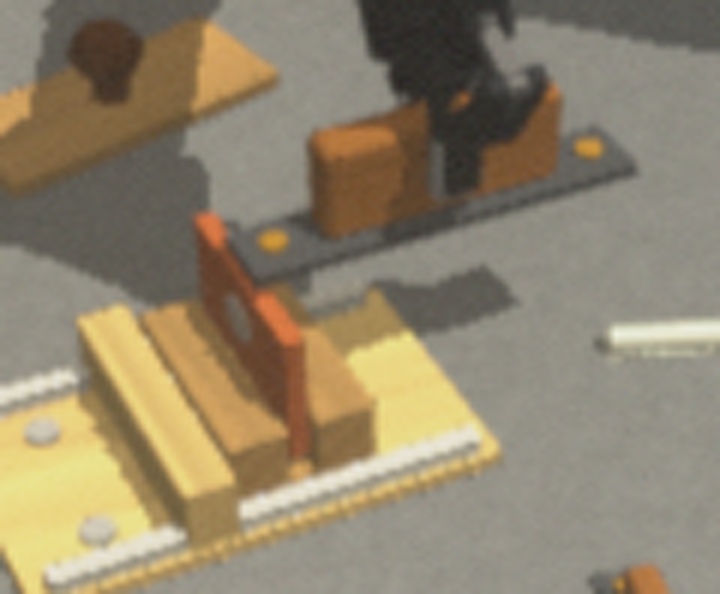

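View pics/wrist5.png

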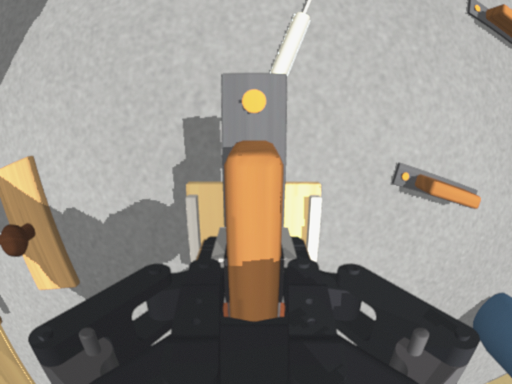

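Aligned: the rails' midline (columns 192 and 316, mid 254) matches the file's column, 254, and the front end sits just over the edge. I'll press down while creeping forward, then look.

```bash
python3 -m inch '[0,0.1,0.3,0,0,0,0, 0,0.3,0.6,0,0,0,0, 0,0.6,0.9,0,0,0,0, 0,0.9,1.15,0,0,0,0]'
python3 - <<'E'
from cell import ctrl,imaging
import pickle,cv2
from h import *
F=[]
for n in ["scene","scene","scene"]:
    s=ctrl.read_state();F.append(s["force"])
    d=imaging.get_image(n)
pickle.dump(d,open(n+"6.pkl","wb"));cv2.imwrite(f"pics/{n}6.png",d["img"][:,:,::-1])
s=ctrl.read_state();p=s["eef_pos"];print(p,s["tool_rot"],F,s["force"],s["torque"],s["width"])
im=cv2.imread("pics/scene6.png");cv2.imwrite("pics/scene6c.png",cv2.resize(im[130:240,190:310],None,fx=6,fy=5.4,interpolation=cv2.INTER_CUBIC))
E
```

```text
clock: 8.65
eef_pos: [497.9, -45.0, 127.7]
tool_rot: [-1.571, 0.0, -0.047]
force: [-2.1, 0.6, 0.1]
width: 21.5
[498.34051046 -44.93832404 127.88111995] [-1.57073235e+00 -8.34996305e-04 -4.72184807e-02] [array([-2.14793895,  0.56646067,  0.05162183]), array([-1.01308789, -1.23780395, -0.39507665]), array([ 0.06585108,  0.77328584, -0.15683642])] [ 0.52420491 -1.31904978  0.06121377] [-0.15745534 -0.16279905 -0.03252916] 21.526058461550942
```

View pics/scene6c.png

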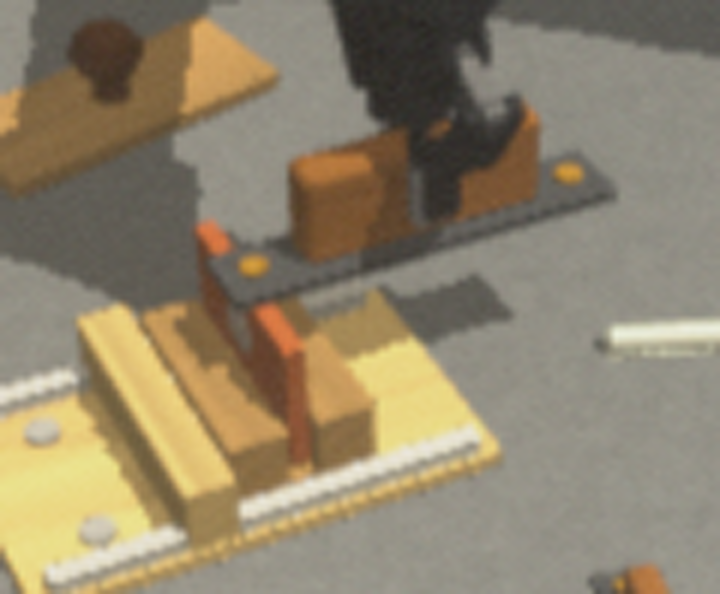

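Contact looks right: the force has risen by about 3.5 N, which is roughly 4.5 mm of sink. In the scene crop the slab's far corner has dropped from (210,218) to (210,228), and the file is level. Now the first stroke, then the lift.

```bash
python3 -m inch '[0,0.6,0,0,0,0,0, 0,1.8,0,0,0,0,0, 0,3.2,0,0,0,0,0, 0,4.7,0,0,0,0,0, 0,6.2,0,0,0,0,0, 0,7.7,0,0,0,0,0, 0,9.2,0,0,0,0,0, 0,10.7,0,0,0,0,0, 0,12.2,0,0,0,0,0, 0,13.6,0,0,0,0,0, 0,14.7,0,0,0,0,0, 0,15.2,0,0,0,0,0]'
python3 - <<'E'
from cell import ctrl,imaging
import pickle,cv2
s=ctrl.read_state();p=s["eef_pos"];print(p,s["tool_rot"],s["force"],s["torque"],s["width"])
d=imaging.get_image("scene");cv2.imwrite(f"pics/scene7.png",d["img"][:,:,::-1])
s=ctrl.read_state();p=s["eef_pos"];print(p,s["tool_rot"],s["force"],s["torque"],s["width"])
im=cv2.imread("pics/scene7.png");cv2.imwrite("pics/scene7c.png",cv2.resize(im[130:240,170:310],None,fx=5.5,fy=5.4,interpolation=cv2.INTER_CUBIC))
E
```

```text
clock: 10.0
eef_pos: [650.0, -52.1, 127.6]
tool_rot: [-1.571, 0.001, -0.048]
force: [-1.6, -0.3, 0.7]
width: 21.5
[650.01033869 -52.11041562 127.57853327] [-1.57060552e+00  8.65675932e-04 -4.76428358e-02] [-1.5862968  -0.30796651  0.74240959] [-0.05093809  0.79068124  0.02240347] 21.535004210249408
[650.50096255 -52.09339445 127.6012287 ] [-1.57039851e+00 -1.07276702e-04 -4.76322617e-02] [0.48302586 0.55489289 0.75683554] [-0.02485793  0.26525933 -0.03732719] 21.685241502193975
```

View pics/scene7c.png

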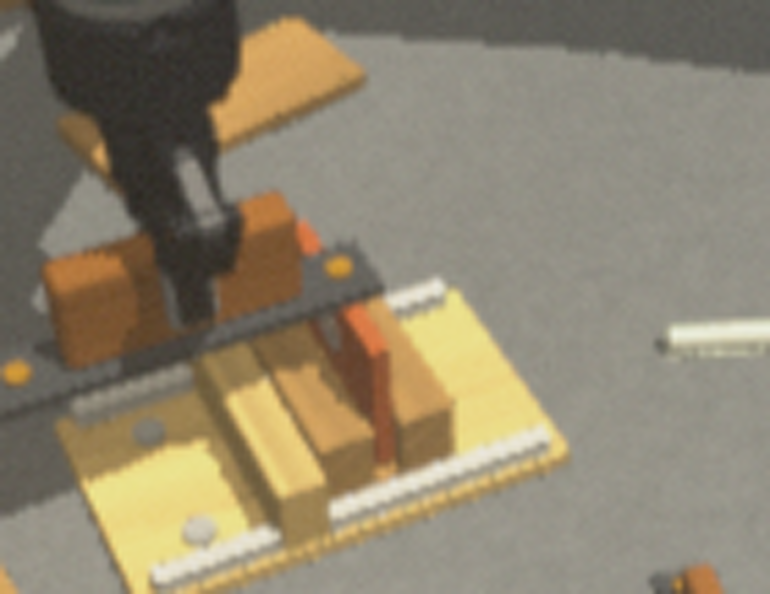

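The first stroke ended with the rear end just past the slab. Now lift the file clear, return it high, and check.

```bash
python3 -m inch '[0,0.15,-0.7,0,0,0,0, 0,0.25,-2,0,0,0,0, 0,0.25,-4,0,0,0,0, 0,0.25,-4,0,0,0,0, 0,-1.5,-4,0,0,0,0, 0,-5,-4,0,0,0,0, 0,-8.5,-4,0,0,0,0, 0,-12,-4,0,0,0,0, 0,-14.5,-4,0,0,0,0, 0,-16.1,-4,0,0,0,0, 0,-16.1,-4,0,0,0,0, 0,-16.1,-4,0,0,0,0]'
python3 - <<'E'
from cell import ctrl,imaging
import pickle,cv2
s=ctrl.read_state();p=s["eef_pos"];print(p,s["tool_rot"],s["force"],s["torque"],s["width"])
d=imaging.get_image("scene");cv2.imwrite(f"pics/scene8.png",d["img"][:,:,::-1])
s=ctrl.read_state();p=s["eef_pos"];print(p,s["tool_rot"],s["force"],s["torque"],s["width"])
im=cv2.imread("pics/scene8.png");cv2.imwrite("pics/scene8c.png",cv2.resize(im[130:240,190:310],None,fx=6,fy=5.4,interpolation=cv2.INTER_CUBIC))
E
```

```text
clock: 11.25
eef_pos: [489.5, -44.7, 168.2]
tool_rot: [-1.571, -0.002, -0.047]
force: [0.7, 0.1, -3.4]
width: 21.2
[489.51917792 -44.66688455 168.17372317] [-1.57085107 -0.00181267 -0.0471698 ] [ 0.74567412  0.05857596 -3.43340135] [ 0.00392014 -0.02830664  0.02762744] 21.2241277186146
[490.05135352 -44.53724683 168.12714147] [-1.57041792 -0.0020982  -0.04738241] [ 0.62944674 -0.35873899 -3.05351793] [0.01575373 0.00305062 0.01730457] 21.319694638944394
```

View pics/scene8c.png

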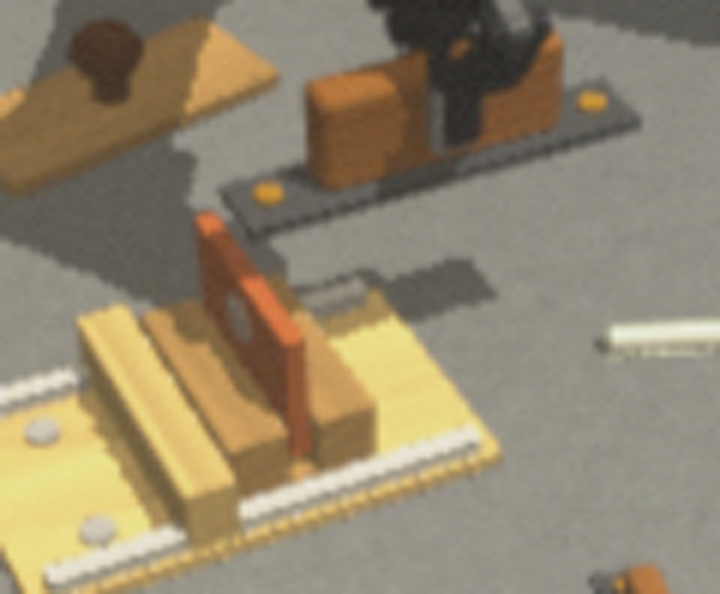

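The slab has risen again and the carriage is still on its stop: the block and stop edges sit at the same pixels as in scene5c. Now the second stroke.

```bash
python3 -m inch '[0,0,1,0,0,0,0, 0,0,2.2,0,0,0,0, 0,0,2.85,0,0,0,0, 0,0,2.85,0,0,0,0, 0,0.1,3.15,0,0,0,0, 0,0.3,3.45,0,0,0,0, 0,0.6,3.75,0,0,0,0, 0,0.9,4.05,0,0,0,0]'
python3 - <<'E'
from cell import ctrl,imaging
import cv2
s=ctrl.read_state();p=s["eef_pos"];print(p,s["tool_rot"],s["force"],s["torque"],s["width"])
E
python3 -m inch '[0,0.6,0,0,0,0,0, 0,1.8,0,0,0,0,0, 0,3.2,0,0,0,0,0, 0,4.7,0,0,0,0,0, 0,6.2,0,0,0,0,0, 0,7.7,0,0,0,0,0, 0,9.2,0,0,0,0,0, 0,10.7,0,0,0,0,0, 0,12.2,0,0,0,0,0, 0,13.6,0,0,0,0,0, 0,14.7,0,0,0,0,0, 0,15.3,0,0,0,0,0]'
python3 - <<'E'
from cell import ctrl,imaging
import cv2
d=imaging.get_image("scene");cv2.imwrite(f"pics/scene9.png",d["img"][:,:,::-1])
s=ctrl.read_state();p=s["eef_pos"];print(p,s["tool_rot"],s["force"],s["torque"],s["width"])
im=cv2.imread("pics/scene9.png");cv2.imwrite("pics/scene9c.png",cv2.resize(im[130:240,170:310],None,fx=5.5,fy=5.4,interpolation=cv2.INTER_CUBIC))
E
```

```text
clock: 12.1
eef_pos: [498.1, -44.9, 127.5]
tool_rot: [-1.571, -0.001, -0.047]
force: [-1.9, 0.1, 0.0]
width: 21.0
[498.13544132 -44.90683738 127.45294572] [-1.57095116e+00 -5.50237611e-04 -4.71258893e-02] [-1.91033229  0.09666293  0.01194728] [-0.03950649  0.11128031 -0.01968124] 21.038057877946134
clock: 13.3
eef_pos: [651.2, -52.3, 127.3]
tool_rot: [-1.571, 0.0, -0.048]
force: [-1.8, -0.5, 0.3]
width: 21.3
[651.92232431 -52.2122809  127.31985625] [-1.57046579e+00 -7.18738731e-04 -4.77353141e-02] [ 0.10258267 -0.11058056  0.68431682] [-0.11571764  0.44817687  0.04855548] 21.577105591841462
```

View pics/scene9c.png

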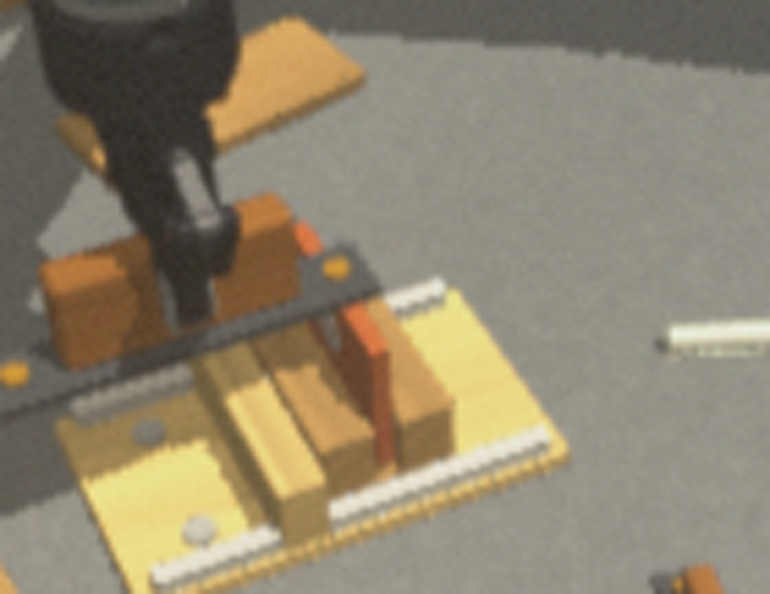

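The second stroke is complete. Lift clear, and meanwhile work out a free spot on the file's original (left) side of the holder.

```bash
python3 -m inch '[0,0.15,-0.7,0,0,0,0, 0,0.25,-2,0,0,0,0, 0,0.25,-4,0,0,0,0, 0,0.25,-6,0,0,0,0,0,0.25,-6,0,0,0,0]'
python3 - <<'E'
from h import *
from cell import ctrl
for n,p in [("Ba",(163,177)),("Bb",(210,187)),("Bc",(207,196)),("strip",(202,94)),("strip2",(317,90)),("strip3",(202,86)),("jigL",(245,115)),("jigL2",(242,190)),("pot",(130,112)),("A1",(143,148)),("A2",(110,212))]: print(n,onz(ray(T,p),8).round())
s=ctrl.read_state();p=s["eef_pos"];print(p,s["tool_rot"])
print(rel(p,Ro.from_euler("xyz",s["tool_rot"]),[590,95,150],Rdown(-2.7)))
E
```

```text
clock: 13.85
eef_pos: [655.2, -51.8, 191.2]
tool_rot: [-1.57, -0.007, -0.047]
force: [0.0, 0.1, -3.6]
width: 21.3
Ba [522. 219.   8.]
Bb [498. 100.   8.]
Bc [475. 107.   8.]
strip [741. 126.   8.]
strip2 [ 757. -174.    8.]
strip3 [762. 127.   8.]
jigL [687.  14.   8.]
jigL2 [491.  19.   8.]
pot [689. 310.   8.]
A1 [596. 273.   8.]
A2 [431. 348.   8.]
[655.21094688 -51.7842313  191.18823871] [-1.57028968 -0.00692101 -0.04716043]
(array([-7.23,  4.08, 14.35]), array([-0. , -0. ,  0.4]))
```

```bash
python3 -m inch '[0,-0.3,0,1,0,0,0, 0,-1,0,4,0,0,0, 0,-2,0,7.5,0,0,0, 0,-3,0,11,0,0,0, 0,-4,0,14,0,0,0, 0,-4.2,2,15.5,0,0,0, 0,-4.2,5,15.5,0,0,0, 0,-4.2,8,15.5,0,0,0, 0,-4.2,11,15.5,0,0,0, 0,-4.2,12.5,15.5,0,0,0, 0,-4.2,13,15.5,0,0,0, 0,-4.2,13,15.5,0,0,0]';python3 -m inch '[0,0,0,0,0,0,0,0,0,0,0,0,0,0]'
python3 - <<'E'
from cell import ctrl,imaging
import cv2
for n in ["scene","top"]:
    d=imaging.get_image(n);cv2.imwrite(f"pics/{n}10.png",d["img"][:,:,::-1])
s=ctrl.read_state();p=s["eef_pos"];print(p,s["tool_rot"],s["force"])
E
```

```text
clock: 15.05
eef_pos: [618.1, 105.0, 57.0]
tool_rot: [-1.57, 0.001, -0.047]
force: [0.1, -0.7, -3.0]
width: 21.3
clock: 15.25
eef_pos: [619.4, 104.9, 58.8]
tool_rot: [-1.57, -0.002, -0.047]
force: [0.9, 0.1, -4.3]
width: 21.4
[619.14430767 104.60435283  58.51315796] [-1.57038529 -0.00193946 -0.04751027] [ 0.03189147 -0.75583617 -3.76843983]
```

View pics/scene10.png

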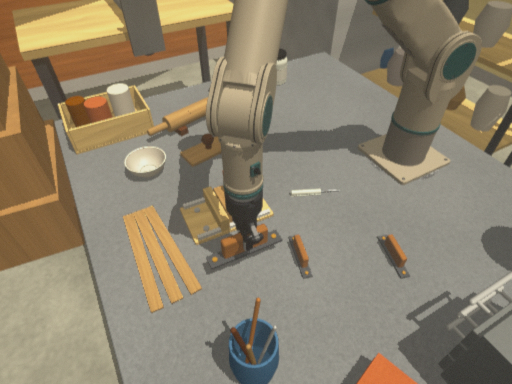

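```bash
python3 -m inch '[0,0,1.2,0,0,0,0, 0,0,2.4,0,0,0,0, 0,0,3,0,0,0,0, 0,0,3.4,0,0,0,0, 0,0,3.6,0,0,0,0, 0,0,3.75,0,0,0,0, 0,0,3.85,0,0,0,0,0,0,3.85,0,0,0,0,0,0,3.85,0,0,0,0]'
python3 - <<'E'
from cell import ctrl,imaging
import cv2
s=ctrl.read_state();p=s["eef_pos"];print(p,s["tool_rot"],s["force"])
d=imaging.get_image("scene");im=d["img"][:,:,::-1]
s=ctrl.read_state();p=s["eef_pos"];print(p,s["tool_rot"],s["force"])
cv2.imwrite("pics/scene11.png",cv2.resize(im[200:310,170:310],None,fx=5.5,fy=5.4,interpolation=cv2.INTER_CUBIC))
E
```

```text
clock: 16.25
eef_pos: [618.0, 104.6, 20.4]
tool_rot: [-1.572, -0.0, -0.047]
force: [-4.0, -2.3, 6.6]
width: 21.5
[618.03568565 104.62605648  20.43112741] [-1.57165888e+00 -1.12278381e-05 -4.70325441e-02] [-3.98681867 -2.26966549  6.57037603]
[618.01462585 104.61027165  20.40284998] [-1.57166592e+00  3.36319879e-05 -4.70289761e-02] [-3.87765492 -0.56772942  6.78145678]
```

View pics/scene11.png

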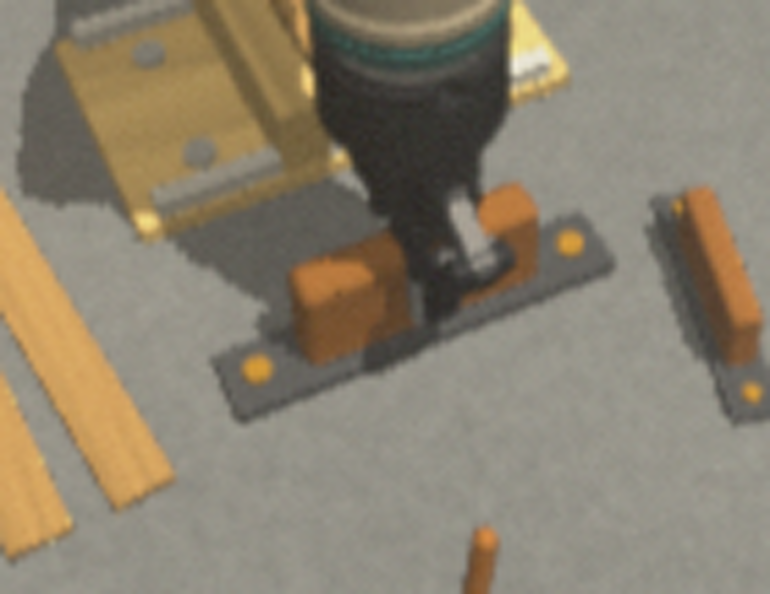

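The sole is flat on the table (force up about 10 N), clear of the strips and the small file. Release and retreat straight up.

```bash
python3 -m inch '[0,0,-0.08,0,0,0,0, 0.3,0,-0.08,0,0,0,0, 0.7,0,-0.08,0,0,0,0, 0.7,0,-0.08,0,0,0,0, 0.7,0,-0.08,0,0,0,0, 0.7,0,-0.08,0,0,0,0, 0.7,0,-1,0,0,0,0, 0.7,0,-3,0,0,0,0, 0.7,0,-6,0,0,0,0, 0.7,0,-10,0,0,0,0, 0.7,0,-14,0,0,0,0, 0.7,0,-17,0,0,0,0]'; python3 -m inch '[0.7,0,-2,4,0,0,0, 0.7,-4,-2,8,0,0,0, 0.7,-8,-2,12,0,0,0, 0.7,-12,-2,16,0,0,0, 0.7,-16,-2,16,0,0,0, 0.7,-16,-2,16,0,0,0, 0.7,-16,-2,16,0,0,0, 0.7,-16,-2,16,0,0,0]'
python3 - <<'E'
from cell import ctrl,imaging
import cv2
s=ctrl.read_state();p=s["eef_pos"];print(p,s["tool_rot"],s["force"],s["width"])
for n in ["scene","top"]:
    d=imaging.get_image(n);cv2.imwrite(f"pics/{n}12.png",d["img"][:,:,::-1])
im=cv2.imread("pics/scene12.png");cv2.imwrite("pics/scene12c.png",cv2.resize(im[160:310,150:310],None,fx=5,fy=4,interpolation=cv2.INTER_CUBIC))
E
```

```text
clock: 17.5
eef_pos: [619.0, 105.1, 192.2]
tool_rot: [-1.57, -0.003, -0.047]
force: [0.6, 0.8, 0.8]
width: 60.0
clock: 18.3
eef_pos: [467.5, 271.2, 209.3]
tool_rot: [-1.571, -0.002, -0.049]
force: [-0.2, -0.2, 0.5]
width: 59.6
[467.53264921 271.23459077 209.27270241] [-1.57094206 -0.00165577 -0.04863851] [-0.24713582 -0.17931675  0.45668845] 59.58616078447597
```

View pics/scene12c.png

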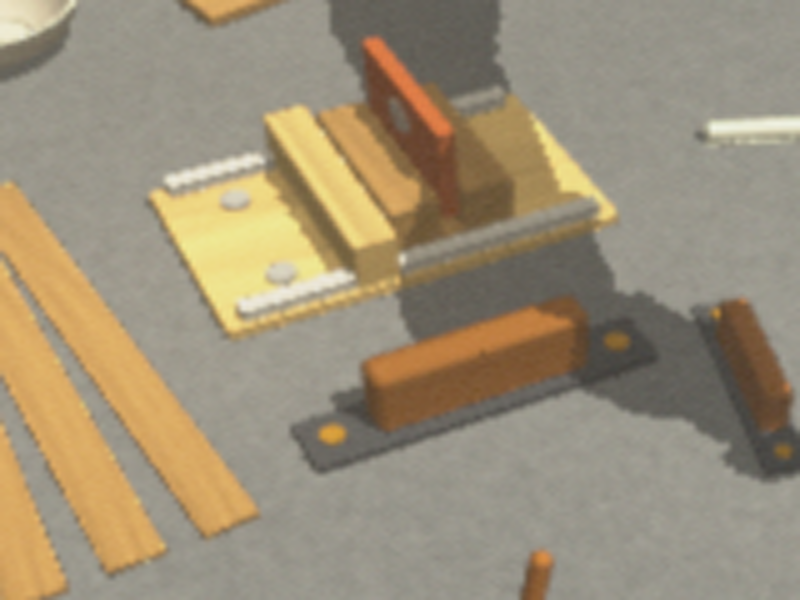

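View pics/top12.png

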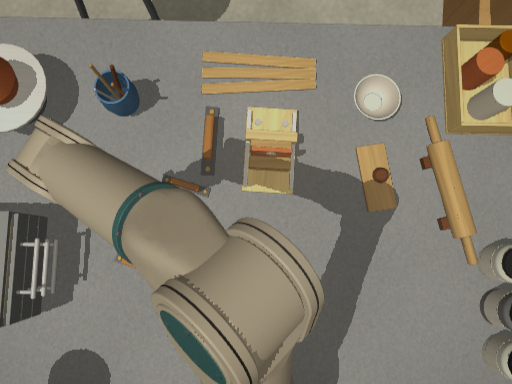

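The file lies sole down at top (209,141), clear of the strips, the small file and the holder. The slab is up and the block is against its stop. The bowl, float, needle and pot haven't moved. Handing in.

Run:
```python
from cell import ctrl,finish_job
print(finish_job(), ctrl.read_state()["clock"])
```

```text
the job is handed in; nothing more can be done
the job is handed in; nothing more can be done
```

I gripped the largest file by its wooden rib and filed the slab edge with two forward strokes. I then laid the file sole down on the bare table to the left of the holder, released it, moved the arm away and handed the job in at about 18.4 s of the 54 s allowed.

- **Strokes:** Each ran about 152 mm, square across the middle of the edge, from near the front end to near the rear end. The force rise of about 3.5–4 N puts the sink at roughly 4.5–5.5 mm. After each stroke I lifted the file while still easing forward, by 40 mm before the return and by 60 mm after the last stroke.
- **Slab and carriage:** The last pictures show the slab risen again and the block against its stop. I judged the carriage from pictures taken between and after the strokes, not continuously.
- **File and surroundings:** The file lies flat, about 30 mm or more from the wooden strips and the small file and about 70 mm from the holder. The float, bowl, pot and needle look unmoved, and the arm was touching nothing.
- **Disagreements:** The cameras differed by 2–4 mm on the file and holder positions. The edge height came out at 111 mm against the stated 113 mm. The arm also settled up to 2.6 mm off target at times; I corrected the offsets that mattered before gripping and before the strokes. No check failed.

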